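Find the high spot of a bandsaw wheel and brake it there

TASK

Somewhere on this bandsaw wheel's tyre is a high spot. Turn the wheel slowly and gently by its crank knob, feel the drag rise and fall as the high spot rubs past the gauge tip, and stop the wheel with the very top of the high spot pressing on the tip. Then push the brake lever fully home so the wheel stays there, let go, and leave the gauge and the other things on the bench alone.

Things in the scene. Friction and masses are not known exactly. Their poses are not given: they have to be found in the camera images.
- stand: green base plate of the truing stand, 200 (its x) x 360 (its y) x 16 mm, fixed to the bench. Origin: centre of its underside, on the wheel's upright axis. The gauge is on its +y side, the brake on its -y side
- wheel: aluminium bandsaw wheel with a black rubber tyre, 200 mm across, lying flat on an upright spindle; top face 76 mm above the bench. Turns endlessly either way about its z axis (origin on the axis, 50 mm above the bench) against 0.06 N m of bearing friction and stays where left. Its x axis points to the crank knob. Keep all finger forces on it together below 60 N and turn slower than 1.5 rad/s
- spindle (a point): point on the wheel's axis, 78 mm above the bench (the nut there reaches 82 mm). At an unknown angle from the knob the tyre has its one high spot: 2.6 mm proud, smoothly up and down over about 38 degrees of the rim, highest in the middle. Nothing else of the tyre reaches the gauge tip
- crank_knob (a point): on the axis of the upright black crank knob, 105 mm above the bench. The knob is a cylinder 20 mm across, from 79 to 125 mm above the bench, 75 mm from the wheel's axis; it spins freely on its pin, so a grip need not turn with the wheel. Squeeze it with about 15 N a finger
- gauge: dial gauge on a fixed post at the stand's +y side, up to 76 mm above the bench; do not touch it. Its sprung stem points at the tyre, 0.3 mm clear of the true part. The high spot pushes the stem back, which presses 2.4 N at first touch and about 11 N under the very top, rubbing with friction about 0.5: the drag felt at the crank knob is then about 7 N more than on the true part
- gauge_tip (a point): where the gauge tip meets the tyre, 100 mm from the wheel's axis, 63 mm above the bench
- brake (a joint): brake lever angle, rad: about 0 to 0.2 off at the start, 1.1 fully home at its stop (the rubber shoe meets the tyre just before that, and the lever springs back to about 1.07 when let go). Turns clockwise seen from above, takes about 3 N at the post and about 5 N at the end, stays where it is left
- brake_post (a point): on the axis of the lever's upright steel post, 108 mm above the bench. The post is 14 mm across, its top 125 mm above the bench, clear down to the lever arm at 70 mm; it stands 73 mm from the lever's pivot
- brake_pivot (a point): on the upright axis about which the brake lever turns, 108 mm above the bench
- mug: blue ceramic mug, 80 mm across, 92 mm high, loose, a bystander to leave where it is; origin at the centre of its underside
- offcut: softwood offcut 190 x 70 x 38 mm, loose, a bystander to leave where it is; origin at the centre of its underside
- spanner: steel spanner lying flat, loose, a bystander to leave where it is; origin at the centre of its underside
- driver: screwdriver lying flat, loose, a bystander to leave where it is; origin at the centre of its underside
- glue: plastic glue bottle 60 mm across, 170 mm high, loose, a bystander to leave where it is; origin at the centre of its underside
- pulley: loose steel collar, 84 mm across, 24 mm high, loose, a bystander to leave where it is; origin at the centre of its underside
- screws: glass jar with steel cap, 68 mm across, 80 mm high, loose, a bystander to leave where it is; origin at the centre of its underside

How it is judged:
By the outcome, as a careful person would: the job done as asked, in the order asked, and still so for the second after the job is handed in, with the robot touching nothing.
It also fails if it takes over 72 s, if anything falls off the work surface, if the arm or the gripper's body presses on something with over 40 N, if the wrist force passes 120 N, or if a joint passes its speed limit or range.

ROBOT

A 6-joint arm with a two-finger parallel gripper is mounted at the origin on the work surface. World frame = base frame: x ahead of the robot, y to its left, z up, the work surface at z = 0. Lengths are in m, angles in rad, forces in N, time in s.
With the tool pointing down it reaches from about 0.325 to 0.85 m from the base axis. Payload 4.4 kg.
Tool frame: the origin (TCP) lies between the finger pads; the fingertips stand 14 mm ahead of it and the grasp point (between the pads) lies 5 mm behind it (ctrl.finger_overhang is the distance from the TCP to the fingertips, in m); z points along the fingers, y is the direction in which the jaws open and shut (so a half turn about z gives the same grasp; the last joint's range is limited). The gripper opens to 94 mm and grips with 3 to 60 N. Pads are 16 mm wide; open, the fingers measure 119 mm over their backs; the gripper's body (75 mm by 177 mm) begins 78 mm behind the grasp point.
Start: joints at [-1.464, 0.207, 1.542, -0, 1.393, -0.15], TCP at [0.147, -0.556, 0.219] pointing down, gripper open.
Joint ranges: [-2.73, 2.73], [-0.86, 2.22], [0.23, 2.46], [-1.11, 4.25], [0.08, 2.63], [-2.82, 2.82]. Speed limits (rad/s): [2.79, 2.79, 3.14, 3.14, 3.14, 3.14].

INTERFACE

Orientations are given as a unit quaternion [x, y, z, w].
In Python, from workcell import ctrl, optics gives the robot as it stands. Calls block until the motion is done:
- ctrl.move_pose(position, orientation): joint-space move of the TCP to a pose.
- ctrl.movel(position, feed=0.15, frame=None): straight line of the TCP; frame=None keeps the orientation; feed is the mean speed in m/s.
- ctrl.move_joints(angles): joint-space move.
- ctrl.gripper_to(opening): finger opening in m; the grip force is fixed at half the most; returns when the fingers have stopped.
- ctrl.pause(seconds).
- ctrl.ik(position, orientation): joint angles nearest the present ones, or None.
- ctrl.get_obs(): the state.
- optics.read_camera(name): name is "scene" or "side" or "wrist"; returns a dict with "image" (384x512x3 uint8, red, green, blue), "intrinsics" (3x3 intrinsics, pixels), "k1" (the pictures are not rectified: a ray, as slopes to the right and down, at radius r is drawn at 1 + k1 r^2 times it, then the intrinsics apply), "world_to_cam" (4x4, takes a point from world to camera coordinates). Camera axes: x right, y down, z forward; pixel columns grow to the right and rows downward; lengths in m; the calibration is good to about 2 mm. A picture is of the moment at which its call begins. There is no depth.
A pose or a line that the arm cannot do raises ctrl.MotionError and nothing moves.
- ctrl.job_done(): hands the job in, once; it reports no verdict.
The state is a dict: "clock": time; "qpos": joint angles; "qd": joint speeds; "joint_efforts": joint torques, N m; "ee_pos": TCP position; "tool_rot": TCP orientation; "contact_force": force on the tool from outside, world axes, zero at the start; "wrist_torque": the same for the moment, N m; "opening": finger opening in m.
Only numpy, scipy, OpenCV 4.12 (cv2) and the standard library are available. Lean on these libraries where they do the work, as an engineer would, in place of code of your own. Each camera call takes 0.05 s, during which the arm holds its last target.

## Working session

There is one attempt and no reset: what is moved stays moved. The work goes in short steps, each a Python script; the robot and the scene stay as the last script left them, time stands still between calls to the robot, and variables do not carry over. Pictures are saved under pics/ and viewed, and the job is handed in when it is done.

```bash
mkdir -p pics; ls; python3 - <<'E'
from workcell import ctrl, optics
import cv2
for n in ("scene","side","wrist"):
    d=optics.read_camera(n); cv2.imwrite(f"pics/{n}0.png",cv2.resize(d["image"][:,:,::-1],(800,600),interpolation=cv2.INTER_CUBIC))
    print(n,d["intrinsics"].tolist(),d["k1"],d["world_to_cam"].round(4).tolist())
o=ctrl.get_obs();print(o)
E
```

```text
pics
scene [[375.4476805455064, 0.0, 251.8606559802671], [0.0, 375.4476805455064, 193.57697786056485], [0.0, 0.0, 1.0]] -0.10545280265312168 [[-0.0648, 0.9979, 0.008, 0.0913], [0.5643, 0.0433, -0.8244, -0.236], [-0.823, -0.0489, -0.5659, 1.5795], [0.0, 0.0, 0.0, 1.0]]
side [[383.60305000713356, 0.0, 260.7597952991132], [0.0, 383.60305000713356, 194.78947045036531], [0.0, 0.0, 1.0]] -0.06954497400799922 [[-0.8491, -0.528, 0.0166, 0.4628], [-0.2846, 0.4308, -0.8564, 0.2368], [0.445, -0.7318, -0.5161, 0.9711], [0.0, 0.0, 0.0, 1.0]]
wrist [[309.5732219537657, 0.0, 256.39148052610096], [0.0, 309.5732219537657, 192.8315797747447], [0.0, 0.0, 1.0]] -0.01283822977923064 [[0.2545, -0.9671, -0.002, -0.5735], [-0.9359, -0.2468, 0.2514, -0.0255], [-0.2437, -0.0621, -0.9679, 0.3908], [0.0, 0.0, 0.0, 1.0]]
{'clock': 0.15, 'qpos': array([-1.46354251e+00,  2.07243871e-01,  1.54261746e+00,  1.32156658e-05,
        1.39348822e+00, -1.50501478e-01]), 'qd': array([-0.00061259, -0.00132467, -0.00391459,  0.00092069,  0.00122204,
       -0.00072727]), 'joint_efforts': array([ 2.18805940e-04, -3.71311748e+01, -2.81811458e+01,  6.99127768e-02,
        3.27162200e-02, -9.24582992e-05]), 'ee_pos': array([ 0.14650144, -0.55540678,  0.21855034]), 'tool_rot': array([ 9.91706533e-01,  1.28519965e-01,  2.54956390e-05, -8.78102834e-04]), 'contact_force': array([0.11576176, 0.05681567, 0.45654061]), 'wrist_torque': array([ 0.03251317,  0.04512513, -0.04037588]), 'opening': 0.09402424487964217}
```

View pics/scene0.png

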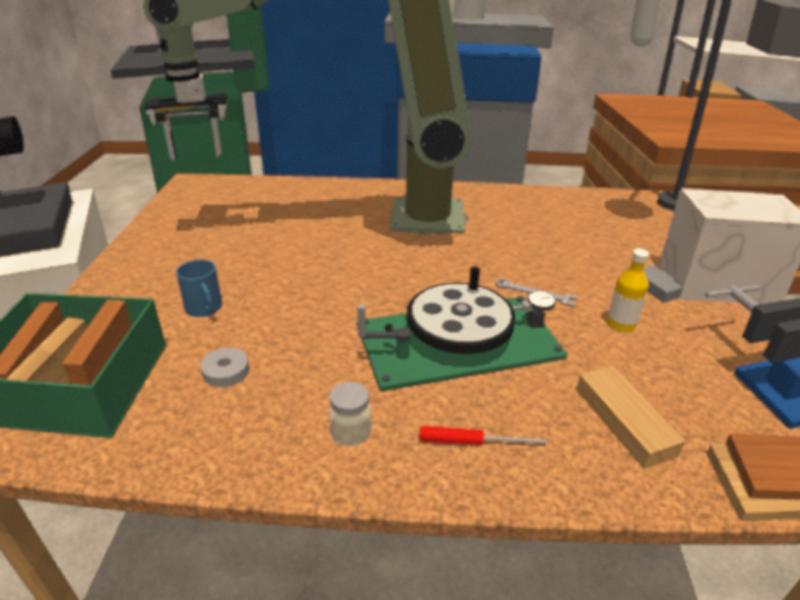

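View pics/side0.png

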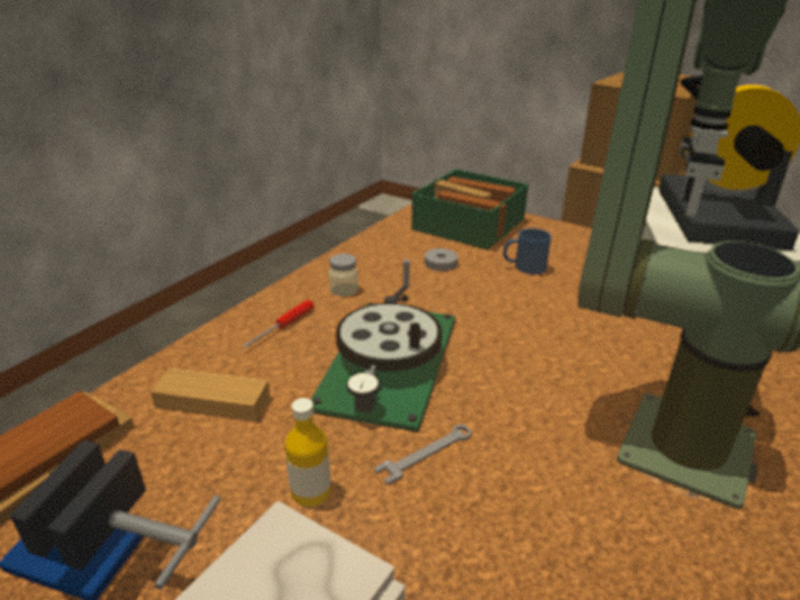

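The scene view shows the wheel hub at about (462,308), the knob at (474,278), and the brake post at (361,318). The side view shows the hub at (389,327), the knob at (416,335), and the post at (406,272). I'll localise these points from both views.

```bash
cat > h.py <<'E'
from workcell import ctrl, optics
import cv2, numpy as np
from scipy.spatial.transform import Rotation as R
def K(d): return np.array(d["intrinsics"]), np.array([d["k1"],0,0,0,0.])
def ray(d,uv):
    k,D=K(d); n=cv2.undistortPoints(np.array([[uv]],float),k,D)[0,0]
    T=d["world_to_cam"]; Rm=T[:3,:3]; c=-Rm.T@T[:3,3]
    v=Rm.T@np.array([n[0],n[1],1]); return c,v/np.linalg.norm(v)
def onz(d,uv,z):
    c,v=ray(d,uv); return c+v*(z-c[2])/v[2]
def tri(rs):
    A=0;b=0
    for c,v in rs:
        P=np.eye(3)-np.outer(v,v); A=A+P;b=b+P@c
    return np.linalg.solve(A,b)
def proj(d,p):
    k,D=K(d);T=d["world_to_cam"]
    return cv2.projectPoints(np.array([p],float),cv2.Rodrigues(T[:3,:3])[0],T[:3,3],k,D)[0][0,0]
def save(d,name,crop=None,s=None):
    im=d["image"][:,:,::-1]
    if crop: x0,y0,x1,y1=crop; im=im[y0:y1,x0:x1]
    s=s or min(800/im.shape[1],600/im.shape[0])
    cv2.imwrite("pics/"+name,cv2.resize(im,None,fx=s,fy=s,interpolation=cv2.INTER_CUBIC))
E
python3 - <<'E'
from h import *
s=optics.read_camera("scene");e=optics.read_camera("side")
f=lambda a:np.array(a)*.64
for n,a,b,z in (("hub",(462,306),(389,326),.08),("knobtop",(475,269),(417,325),.125),("posttop",(361,308),(406,263),.125),("glue",(640,255),(302,408),.17)):
    p=tri([ray(s,f(a)),ray(e,f(b))]); print(n,p.round(4),onz(s,f(a),z).round(4),onz(e,f(b),z).round(4))
save(s,"s1.png",(215,160,375,260));save(e,"e1.png",(190,150,310,280))
E
```

```text
hub [0.5446 0.0694 0.0827] [0.5414 0.0701 0.08  ] [0.5469 0.0651 0.08  ]
knobtop [0.4724 0.0924 0.1217] [0.4815 0.0933 0.125 ] [0.4699 0.0931 0.125 ]
posttop [ 0.6179 -0.1082  0.1189] [ 0.6258 -0.1074  0.125 ] [ 0.6115 -0.0973  0.125 ]
glue [0.4648 0.403  0.1622] [0.4797 0.3976 0.17  ] [0.4582 0.4087 0.17  ]
```

View pics/s1.png

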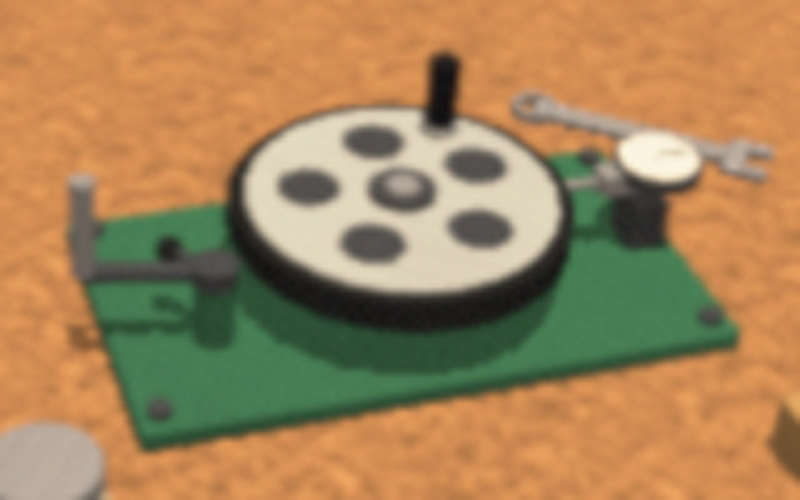

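View pics/e1.png

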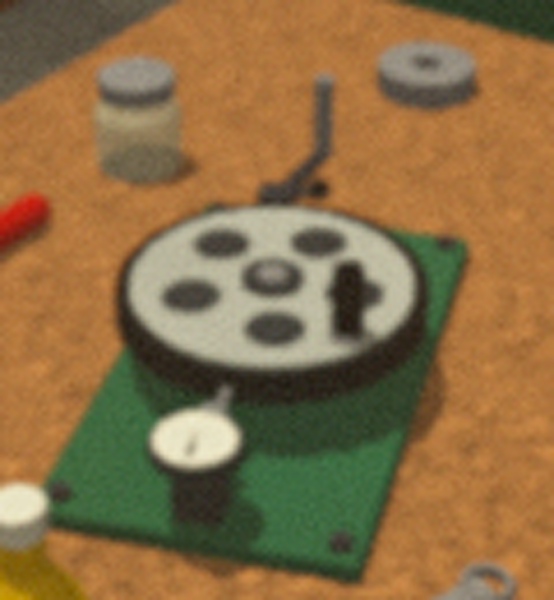

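The crops show the hub, the knob, the brake post on the left, and the gauge with its stem on the +y side. Next is a top view from the wrist camera.

```bash
python3 - <<'E'
from h import *
o=ctrl.get_obs(); d=optics.read_camera("wrist"); T=d["world_to_cam"]; c=-T[:3,:3].T@T[:3,3]
rt=R.from_quat(o["tool_rot"]); print("cam in tool",rt.inv().apply(c-o["ee_pos"]), rt.as_matrix().round(3).tolist())
# tool z down, y-axis along +-world y
q=R.from_matrix(np.array([[1,0,0],[0,-1,0],[0,0,-1]]).T)
for yaw in (0,90,180,-90):
    qq=(R.from_euler('z',yaw,degrees=True)*q).as_quat(); print(yaw,ctrl.ik([0.5,0.03,0.40],qq))
qq=q.as_quat()
try:
    ctrl.move_pose([0.5,0.03,0.38],qq)
except ctrl.MotionError as ex: print(ex)
ctrl.pause(.3)
d=optics.read_camera("wrist");save(d,"w1.png");o=ctrl.get_obs();print(o["clock"],o["ee_pos"],d["world_to_cam"].round(3).tolist(),o["contact_force"])
E
```

```text
cam in tool [ 0.07325967 -0.00031975 -0.16507116] [[0.967, 0.255, -0.0], [0.255, -0.967, 0.001], [0.0, -0.001, -1.0]]
0 [-1.13023298e-01 -3.26811039e-02  1.43623564e+00 -4.44089210e-16
  1.73803812e+00  1.45777303e+00]
90 [-1.13023298e-01 -3.26811039e-02  1.43623564e+00 -4.44089210e-16
  1.73803812e+00 -1.13023298e-01]
180 [-1.13023298e-01 -3.26811039e-02  1.43623564e+00 -4.44089210e-16
  1.73803812e+00 -1.68381962e+00]
-90 None
3.1417 [0.50001246 0.02974294 0.37989123] [[-0.001, -1.0, 0.0, 0.031], [-0.968, 0.001, 0.252, 0.417], [-0.252, 0.0, -0.968, 0.672], [0.0, 0.0, 0.0, 1.0]] [-0.42395626  0.58741395 -0.1921719 ]
```

View pics/w1.png

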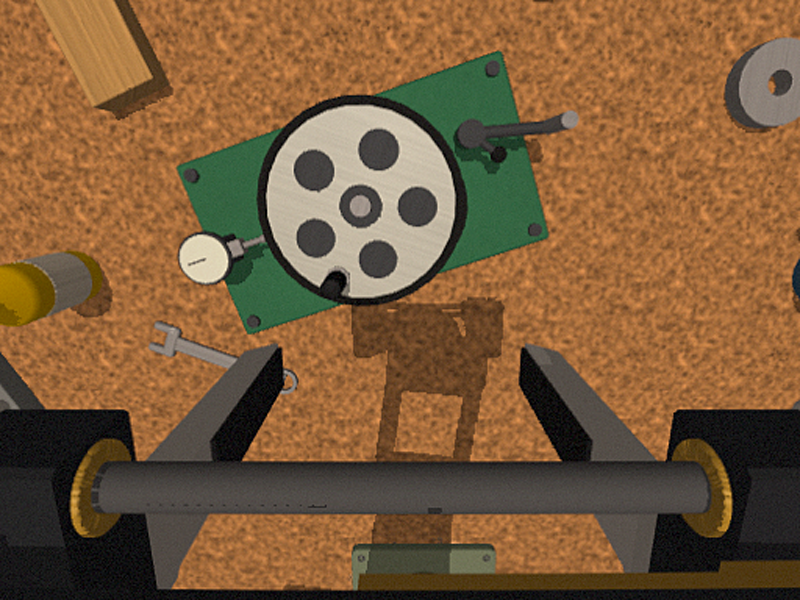

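The wrist view shows the hub at (361,206), the knob at about (335,283), the brake pivot at (471,133), the post top at (570,120), and the gauge at (205,258). I'll enlarge it.

```bash
python3 - <<'E'
from h import *
d=optics.read_camera("wrist");save(d,"w2.png",(150,100,310,200));save(d,"w3.png",(275,50,385,130))
np.savez("w.npz",**{k:np.array(v) for k,v in d.items()})
E
```

```text
(no output)
```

View pics/w2.png

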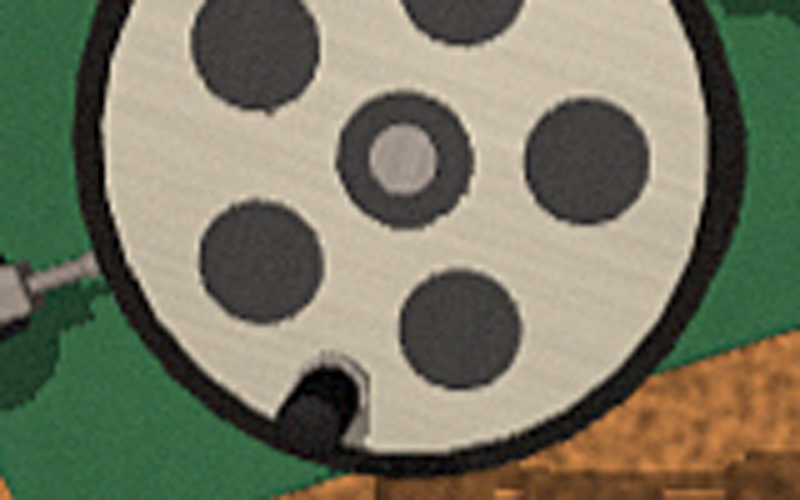

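View pics/w3.png

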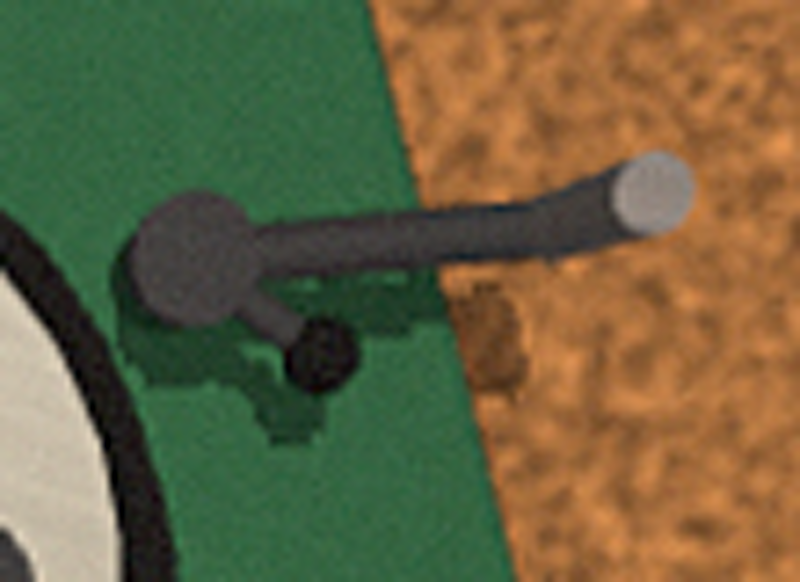

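```bash
python3 - <<'E'
from h import *
d=dict(np.load("w.npz"));d["k1"]=float(d["k1"])
hub=onz(d,(230.6,131.8),.082);kn=onz(d,(212.8,186.2),.125);po=onz(d,(364.9,76.5),.125);pv=onz(d,(302.2,85.5),.08);tip=onz(d,(169.5,152.8),.063)
print("hub",hub,"knob",kn,np.linalg.norm((kn-hub)[:2]),"post",po,"pivot",pv,np.linalg.norm((po-pv)[:2]),"tip",tip,np.linalg.norm((tip-hub)[:2]))
a=lambda v:np.degrees(np.arctan2(v[1],v[0]))
print("angles knob,tip,post,pivot(from hub)",a(kn-hub),a(tip-hub),a(po-pv),a(pv-hub))
T=d["world_to_cam"];c=-T[:3,:3].T@T[:3,3];print("cam",c)
# unwrap ring at z=.076
r=np.arange(.085,.112,.0003);th=np.radians(np.arange(0,360,1))
X=hub[0]+np.cos(th)[:,None]*r;Y=hub[1]+np.sin(th)[:,None]*r
P=np.stack([X,Y,np.full_like(X,.076)],-1).reshape(-1,3)
k,D=K(d)
uv=cv2.projectPoints(P,cv2.Rodrigues(T[:3,:3])[0],T[:3,3],k,D)[0].reshape(len(th),len(r),2).astype(np.float32)
im=cv2.remap(d["image"],uv[...,0],uv[...,1],cv2.INTER_LINEAR)
cv2.imwrite("pics/unw.png",cv2.resize(im[:,:,::-1].transpose(1,0,2),(720,360)))
dark=(im.max(2)<60)
for i in range(0,360,6):
    w=np.where(dark[i])[0]
    print(i,(r[w[0]]*1e3).round(1),(r[w[-1]]*1e3).round(1),end=" | ")
E
```

```text
hub [0.54549829 0.06802107 0.082     ] knob [0.4735156  0.09094661 0.125     ] 0.07554527661328918 post [ 0.61773866 -0.10897408  0.125     ] pivot [ 0.6102732  -0.03529792  0.08      ] 0.0740534229624742 tip [0.51235498 0.16551502 0.063     ] 0.10297353629000476
angles knob,tip,post,pivot(from hub) 162.33400347954583 108.77559076367851 -84.21407878711479 -57.91471330900691
cam [0.57320356 0.03009595 0.54497646]
0 91.0 98.5 | 6 91.6 98.8 | 12 91.6 98.2 | 18 91.6 98.5 | 24 91.3 98.5 | 30 91.6 98.8 | 36 91.3 98.8 | 42 91.6 98.8 | 48 91.6 99.1 | 54 91.3 99.4 | 60 91.6 99.1 | 66 91.6 99.4 | 72 91.6 99.1 | 78 91.3 99.1 | 84 91.9 99.1 | 90 91.0 98.8 | 96 91.6 99.1 | 102 91.0 98.8 | 108 91.3 98.8 | 114 90.7 108.4 | 120 91.3 99.1 | 126 90.7 98.5 | 132 91.3 98.8 | 138 91.3 98.2 | 144 91.0 98.2 | 150 91.3 98.2 | 156 85.0 98.5 | 162 85.0 97.9 | 168 90.1 98.5 | 174 91.3 98.2 | 180 90.7 97.9 | 186 91.3 97.6 | 192 90.7 97.6 | 198 91.0 97.0 | 204 90.7 97.3 | 210 90.7 97.9 | 216 90.7 97.6 | 222 90.4 97.9 | 228 90.4 97.6 | 234 90.1 98.2 | 240 90.4 97.9 | 246 90.1 98.2 | 252 90.1 99.1 | 258 90.1 100.0 | 264 90.4 100.9 | 270 90.4 100.9 | 276 90.7 100.3 | 282 90.4 99.4 | 288 90.7 98.5 | 294 90.1 111.4 | 300 90.4 111.1 | 306 90.7 111.7 | 312 90.7 98.8 | 318 91.0 98.2 | 324 90.7 98.8 | 330 91.3 98.5 | 336 91.0 99.1 | 342 91.6 98.8 | 348 91.3 99.4 | 354 91.6 98.5 |
```

View pics/unw.png

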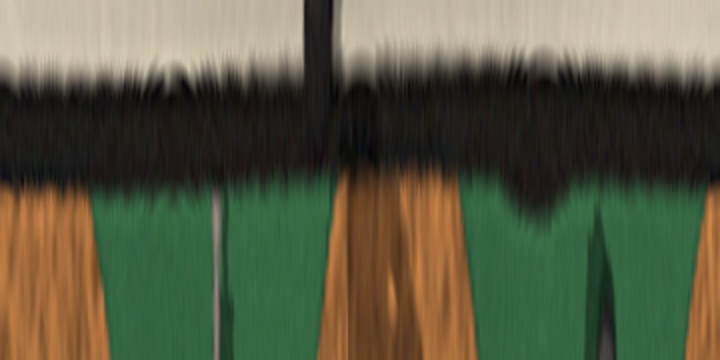

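A bump is already visible on the unwrapped tyre at about 268° world, while the tip is at about 109°. So the wheel needs roughly -159° (clockwise), and I'll confirm that by feel. First I'll check what the controller offers.

```bash
cat >> h.py <<'E'
HUB=np.array([.5455,.068]);BASE=R.from_matrix(np.diag([1.,-1,-1]))
def pose(ph,r=.075,z=.105):
    a=np.radians(ph); return np.array([HUB[0]+r*np.cos(a),HUB[1]+r*np.sin(a),z]), (R.from_euler('z',ph,degrees=True)*BASE).as_quat()
def ft(ph):  # tangential(CCW +), radial, z force on the tool
    f=ctrl.get_obs()["contact_force"];a=np.radians(ph)
    return np.array([-np.sin(a)*f[0]+np.cos(a)*f[1],np.cos(a)*f[0]+np.sin(a)*f[1],f[2]])
E
python3 - <<'E'
from h import *
p,q=pose(162.3,z=.17)
ctrl.move_pose(p,q); ctrl.gripper_to(.045)
ctrl.pause(.2);print("free",ft(162.3))
d=optics.read_camera("wrist");save(d,"w4.png")
d=optics.read_camera("side");save(d,"e4.png",(150,100,350,280))
d=optics.read_camera("scene");save(d,"s4.png",(215,100,375,260))
print(ctrl.get_obs()["clock"],ctrl.get_obs()["opening"],ctrl.get_obs()["ee_pos"],p)
E
```

```text
free [ 0.23359662 -0.35053177 -0.50985801]
6.7417 0.044813859513444534 [0.47405398 0.09080119 0.16999794] [0.47405039 0.09080248 0.17      ]
```

View pics/w4.png

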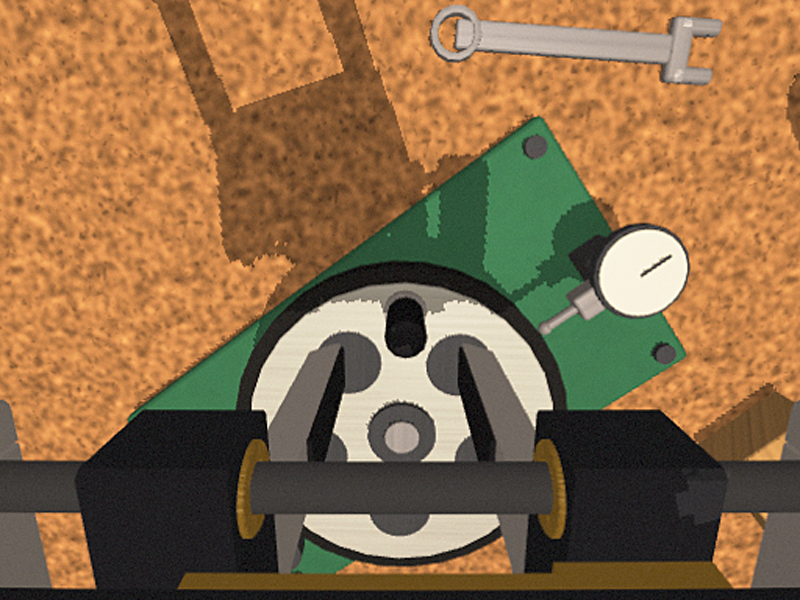

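View pics/e4.png

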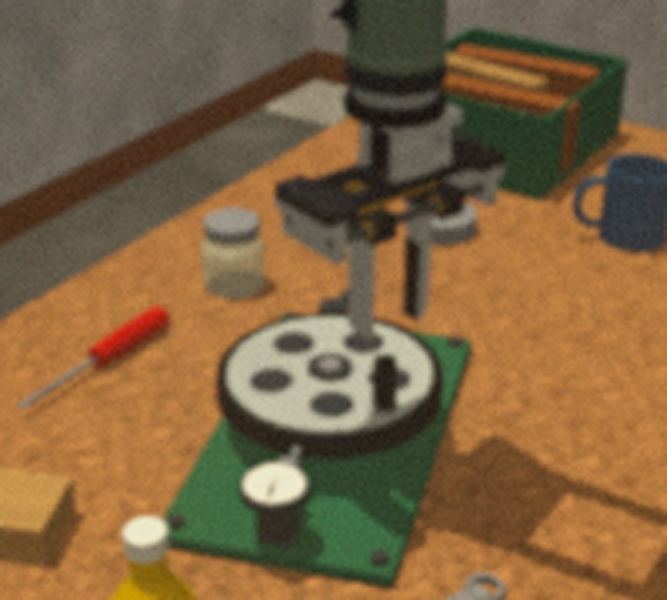

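The knob top is at about (406,341), centred between the fingers, and the hub is at (401,437). I'll recheck both positions from this view and then descend.

```bash
python3 - <<'E'
from h import *
d=optics.read_camera("wrist")
h=onz(d,(401*.64,437*.64),.082);k=onz(d,(406*.64,340*.64),.125);t=onz(d,(545*.64,328*.64),.063)
print(h,k,t,np.linalg.norm((k-h)[:2]))
p,q=pose(162.3)
ctrl.movel(p,feed=.08); print("down",ft(162.3))
for o in (.030,.024,.021):
    ctrl.gripper_to(o);s=ctrl.get_obs();print(o,s["opening"],ft(162.3),s["clock"])
save(optics.read_camera("wrist"),"w5.png")
E
```

```text
[0.54549912 0.06861519 0.082     ] [0.4750548  0.09349474 0.125     ] [0.51364251 0.16803494 0.063     ] 0.07470872971271608
down [-0.4837999  -0.06739675  0.30349702]
0.03 0.029789520856853994 [-0.87291922 -0.16641304  0.26936361] 8.225
0.024 0.024318878103873016 [-0.76647091 -0.17602888  0.14321334] 8.5667
0.021 0.020905222296423765 [-0.68828599  0.71332388  0.60973112] 8.8583
```

View pics/w5.png

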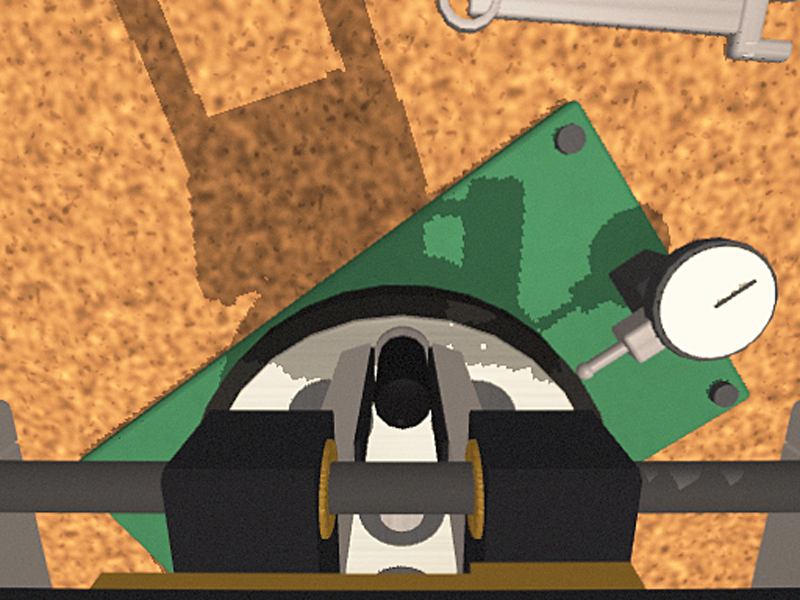

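The knob now sits between the pads with 0.9 mm of slack. I'll turn clockwise in steps and log the drag.

```bash
python3 - <<'E'
from h import *
def step(ph,feed):
    p,q=pose(ph); ctrl.movel(p,feed=feed,frame=q); return ft(ph)
try:
    for ph in list(np.linspace(155,35,16)):
        f=step(ph,.04); print(round(ph,1),f.round(2),end=";")
        if np.linalg.norm(f)>15: break
except Exception as ex: print(repr(ex))
s=ctrl.get_obs();print(s["clock"],s["opening"])
save(optics.read_camera("side"),"e6.png",(150,100,350,280))
E
```

```text
155.0 [ 0.13  0.41 -0.14];147.0 [0.27 0.61 0.56];139.0 [ 0.42  0.23 -0.1 ];131.0 [0.48 0.36 0.4 ];123.0 [ 0.69  0.27 -0.13];115.0 [ 0.22 -0.18  0.41];107.0 [ 0.01  0.02 -0.95];99.0 [0.39 0.77 0.56];91.0 [0.13 0.39 0.19];83.0 [ 0.52 -0.24 -0.11];75.0 [-0.02 -0.14 -0.34];67.0 [ 0.09 -0.18 -0.87];59.0 [-0.45 -0.56  0.73];51.0 [-0.08  0.65 -0.01];43.0 [ 0.11 -0.43  0.54];35.0 [ 0.4  -0.34  0.61];15.425 0.020988041868511016
```

View pics/e6.png

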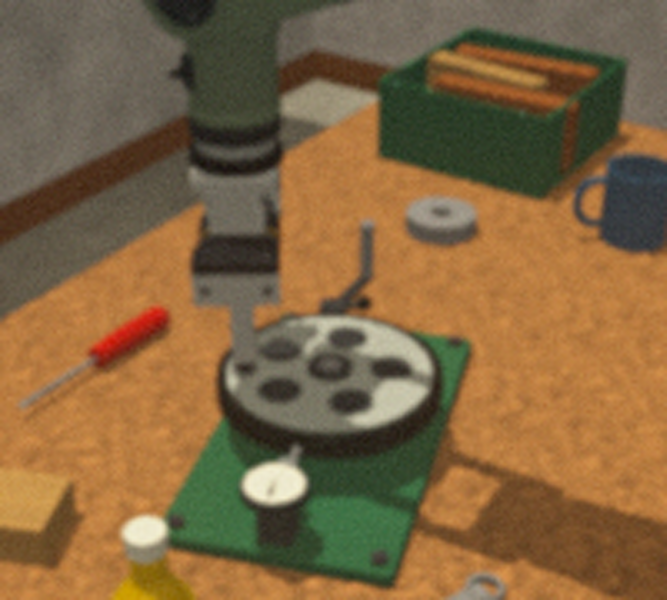

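The wheel followed and the knob is now at the far side. Next is a fine sweep through the expected bump in both directions.

```bash
cat > sw.py <<'E'
from h import *
import sys,json
def step(ph,feed=.03):
    p,q=pose(ph); ctrl.movel(p,feed=feed,frame=q)
    fs=[]
    for _ in range(3): ctrl.pause(.02); fs.append(ft(ph))
    return np.mean(fs,0)
def sweep(a,b,n,name):
    out=[]
    for ph in np.linspace(a,b,n):
        f=step(ph); e=ctrl.get_obs()["ee_pos"]; act=np.degrees(np.arctan2(e[1]-HUB[1],e[0]-HUB[0]))
        out.append((float(ph),float(act),float(f[0]),float(f[1])))
        if abs(f[0])>25: print("STOP");break
    json.dump(out,open(name,"w"))
    for o in out: print("%.1f %.2f t%.2f r%.2f"%o,end="; ")
    print("clock",ctrl.get_obs()["clock"])
E
python3 -c "
from sw import *
sweep(32,-22,28,'cw.json')"
```

```text
32.0 32.13 t-0.31 r0.42; 30.0 30.01 t-0.34 r0.35; 28.0 27.94 t-0.22 r-0.43; 26.0 25.94 t0.15 r0.09; 24.0 23.96 t0.13 r-0.29; 22.0 21.94 t-0.35 r0.13; 20.0 19.95 t-0.21 r0.12; 18.0 18.13 t0.92 r0.15; 16.0 16.23 t2.14 r0.16; 14.0 14.19 t3.36 r0.02; 12.0 12.34 t4.07 r0.26; 10.0 10.38 t5.56 r-0.33; 8.0 8.48 t5.40 r0.14; 6.0 6.35 t5.21 r-0.27; 4.0 4.55 t4.87 r0.43; 2.0 2.71 t5.57 r0.67; 0.0 0.30 t4.85 r0.12; -2.0 -1.60 t5.52 r0.26; -4.0 -4.25 t3.13 r0.06; -6.0 -6.56 t1.65 r0.30; -8.0 -8.53 t1.22 r0.69; -10.0 -10.57 t0.28 r-0.16; -12.0 -12.50 t0.38 r-0.20; -14.0 -14.33 t-0.15 r0.29; -16.0 -16.12 t-0.44 r-0.06; -18.0 -18.04 t-0.69 r-0.04; -20.0 -20.03 t-0.56 r-0.08; -22.0 -22.02 t-0.20 r0.31; clock 23.9083
```

The drag rises at about +19° and is gone by about -11°. Now the reverse sweep.

```bash
python3 -c "
from sw import *
sweep(-19,27,24,'ccw.json')"
```

```text
-19.0 -18.98 t0.16 r-0.42; -17.0 -16.99 t-0.32 r-0.33; -15.0 -14.99 t0.01 r0.35; -13.0 -13.12 t-0.44 r0.07; -11.0 -11.23 t-2.56 r0.37; -9.0 -9.21 t-2.99 r0.39; -7.0 -7.35 t-4.28 r0.01; -5.0 -5.37 t-5.15 r-0.44; -3.0 -3.48 t-5.41 r-0.05; -1.0 -1.37 t-4.66 r0.05; 1.0 0.46 t-5.34 r0.46; 3.0 2.37 t-5.77 r-0.43; 5.0 4.29 t-5.48 r0.13; 7.0 6.63 t-5.17 r0.03; 9.0 9.22 t-2.81 r0.55; 11.0 11.28 t-2.40 r0.37; 13.0 13.38 t-2.53 r0.72; 15.0 15.60 t-1.50 r-0.15; 17.0 17.67 t-0.54 r-0.27; 19.0 19.36 t-0.23 r-0.36; 21.0 21.13 t0.27 r0.02; 23.0 23.05 t-0.02 r0.01; 25.0 25.05 t-0.48 r0.15; 27.0 27.03 t0.34 r0.03; clock 31.1417
```

```bash
python3 - <<'E'
import json,numpy as np
from scipy.interpolate import PchipInterpolator as P
from scipy.optimize import minimize_scalar
a=np.array(json.load(open('cw.json')));b=np.array(json.load(open('ccw.json')))
a=a[np.argsort(a[:,1])];b=b[np.argsort(b[:,1])]
A=P(a[:,1],a[:,2]);B=P(b[:,1],-b[:,2])
x=np.linspace(-16,16,300)
J=lambda c:np.mean((A(c+x)-B(c-x))**2)
for c in np.arange(-1,6.1,.5):print(c,round(J(c),3))
print(minimize_scalar(J,bounds=(-2,7),method='bounded').x)
# sum of both directions: cam terms cancel
y=np.linspace(-18,22,400);s=A(y)+B(y);print("centroid",(y*s).sum()/s.sum())
w=s>.5*s.max();print("half",y[w].min(),y[w].max())
E
```

```text
-1.0 7.335
-0.5 5.804
0.0 4.424
0.5 3.2
1.0 2.102
1.5 1.19
2.0 0.575
2.5 0.325
3.0 0.446
3.5 0.862
4.0 1.459
4.5 2.16
5.0 2.975
5.5 3.971
6.0 5.169
2.5777163712574724
centroid 2.9301173834444385
half -7.373433583959901 14.180451127819545
```

All the estimates agree on a centre near 2.6°. I'll approach clockwise and stop with the actual knob angle there, which means the TCP at about 2.25° because of the slack.

```bash
python3 - <<'E'
from sw import *
act=lambda:(lambda e:np.degrees(np.arctan2(e[1]-HUB[1],e[0]-HUB[0])))(ctrl.get_obs()["ee_pos"])
for ph in (20,13,8,5,3.2): f=step(ph); print(ph,act(),f.round(2))
cmd=3.2
while act()>2.3 and cmd>0.5:
    cmd-=min(.4,max(.1,(act()-2.25))); f=step(cmd,.01); print(cmd,act(),f.round(2))
# unload: back off
for c in (.3,.2,.2):
    if abs(ft(cmd)[0])<1: break
    cmd+=c; f=step(cmd,.01); print("back",cmd,act(),f.round(2))
print(ctrl.get_obs()["clock"])
d=optics.read_camera("wrist");save(d,"w7.png")
E
```

```text
20 20.029158288966883 [-0.48 -0.31 -0.05]
13 14.114493179800403 [ 4.98 -0.    1.1 ]
8 8.89068903870313 [ 5.02 -0.53  0.29]
5 5.758275738827207 [ 4.75 -0.05  0.96]
3.2 4.424893730560959 [ 6.06 -0.41  0.57]
2.8000000000000003 4.335700087813542 [ 7.72 -0.68  0.38]
2.4000000000000004 4.257316347455492 [8.92 0.42 0.46]
2.0000000000000004 4.214565927343564 [ 9.42 -0.05  0.42]
1.6000000000000005 4.147626321425947 [10.69  0.21  0.61]
1.2000000000000006 3.585322377064474 [9.86 0.04 0.17]
0.8000000000000006 2.9992827486473486 [ 9.68 -0.19 -0.06]
0.4000000000000006 2.9398061887226654 [10.53 -0.59  0.22]
back 0.7000000000000006 2.9584322834543895 [9.71 0.25 0.31]
back 0.9000000000000006 2.9891033053233156 [9.2  0.04 0.03]
back 1.1000000000000005 3.007546459570858 [ 8.3   0.18 -0.1 ]
36.2083
```

View pics/w7.png

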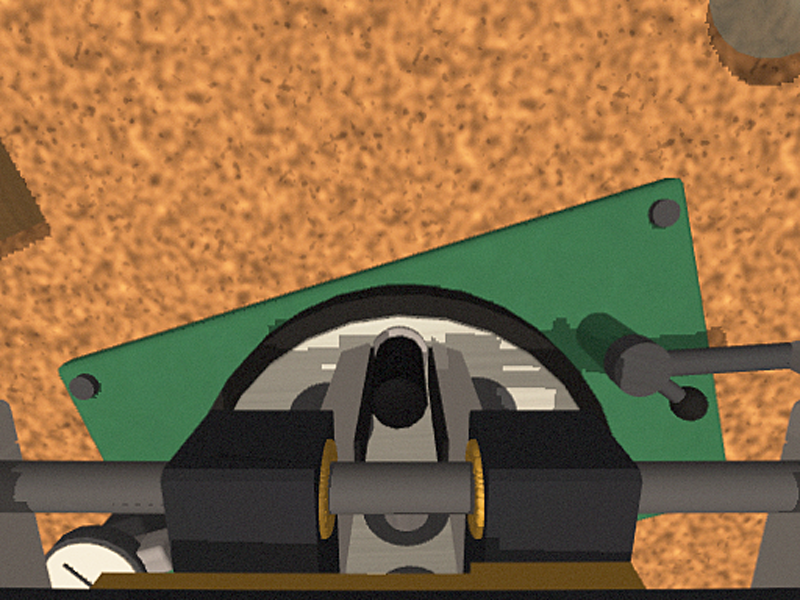

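Stick-slip leaves the knob at about 3.3°, so it needs one more slip of about 0.7°. Then I'll unload fully and release.

```bash
python3 - <<'E'
from sw import *
act=lambda:(lambda e:np.degrees(np.arctan2(e[1]-HUB[1],e[0]-HUB[0])))(ctrl.get_obs()["ee_pos"])
cmd=.4
step(cmd,.01);print(act())
while act()>2.6 and cmd>-1:
    cmd-=.2; f=step(cmd,.01); print(round(cmd,2),act(),f.round(2))
stop=act()
while ft(cmd)[0]>1 and cmd<stop+.6:
    cmd=min(cmd+.4,stop+.6); f=step(cmd,.01); print("back",round(cmd,2),act(),f.round(2))
print(ctrl.get_obs()["clock"])
E
```

```text
2.4210739654518294
back 0.8 2.4678150841319075 [ 8.05  0.11 -0.01]
back 1.2 2.5031864827620254 [6.89 0.54 0.03]
back 1.6 2.5587467650159494 [ 5.98 -0.05  0.18]
back 2.0 2.6081927147013255 [ 5.8  -0.03  0.03]
back 2.4 2.634984877553174 [ 5.05  0.54 -0.51]
back 2.8 2.7112041856879263 [ 3.72  0.33 -0.14]
back 3.02 2.741038850775672 [3.07 0.64 0.38]
38.6583
```

```bash
python3 - <<'E'
from sw import *
for c in (3.4,3.7):
    f=step(c,.01);print(c,f.round(2))
    if f[0]<.8: break
ctrl.gripper_to(.045); print("open",ft(c).round(2))
p,q=pose(c,z=.20); ctrl.movel(p,feed=.15)
p,q=pose(c,r=0.01,z=.30)
d=optics.read_camera("wrist");save(d,"w8.png")
np.savez("w8.npz",**{k:np.array(v) for k,v in d.items()})
print(ctrl.get_obs()["clock"],ctrl.get_obs()["ee_pos"])
E
```

```text
3.4 [ 0.07  0.44 -0.04]
open [ 0.2  -0.25  0.38]
40.3667 [0.61929223 0.07244327 0.19835265]
```

View pics/w8.png

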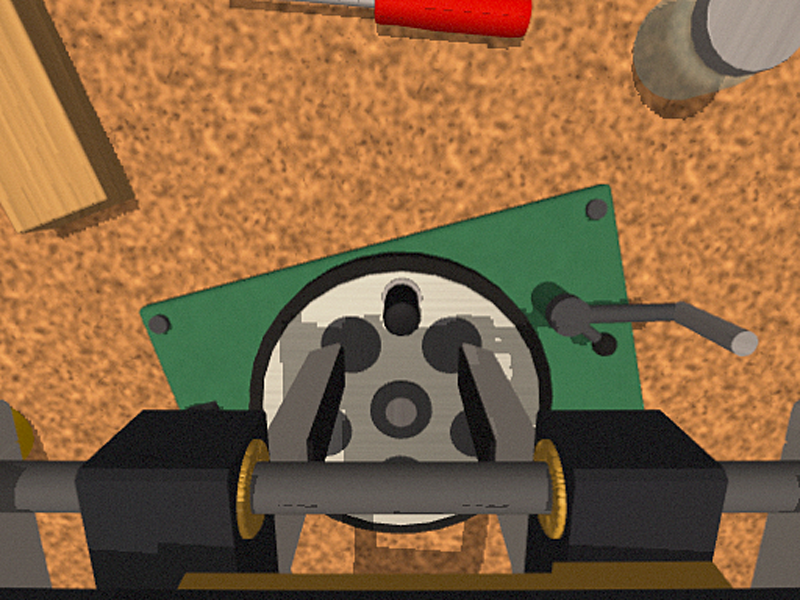

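The wheel knob is released and upright, and the post is at (743,343). Now the brake. I'll cage the post loosely and push it along its arc until the stop is felt.

```bash
cat > br.py <<'E'
from h import *
PV=np.array([.6103,-.0353])
def bp(be,r=.073,z=.108):
    a=np.radians(be);return np.array([PV[0]+r*np.cos(a),PV[1]+r*np.sin(a),z]),(R.from_euler('z',be+180,degrees=True)*BASE).as_quat()
def bf(be):
    f=ctrl.get_obs()["contact_force"];a=np.radians(be);return np.array([-np.sin(a)*f[0]+np.cos(a)*f[1],np.cos(a)*f[0]+np.sin(a)*f[1],f[2]])
def bact():
    e=ctrl.get_obs()["ee_pos"];return np.degrees(np.arctan2(e[1]-PV[1],e[0]-PV[0]))
E
python3 - <<'E'
from br import *
d=dict(np.load("w8.npz"));d["k1"]=float(d["k1"])
print("post",onz(d,(743*.64,343*.64),.125),"knob",onz(d,(402*.64,319*.64),.125),"hub",onz(d,(401*.64,410*.64),.082))
p,q=bp(-84.2,r=.074,z=.20);print(p)
ctrl.move_pose(p,q);ctrl.pause(.1)
d=optics.read_camera("wrist");save(d,"w9.png");print(ctrl.get_obs()["clock"],ctrl.get_obs()["ee_pos"],bf(-84))
d=optics.read_camera("side");save(d,"e9.png",(150,60,350,260))
E
```

```text
post [ 0.61842211 -0.10762356  0.125     ] knob [0.62108397 0.07223963 0.125     ] hub [0.54735697 0.06836537 0.082     ]
[ 0.61777817 -0.10892117  0.2       ]
42.1833 [ 0.61779741 -0.10852187  0.19991324] [ 1.1006548  -0.54732197  0.38152195]
```

View pics/w9.png

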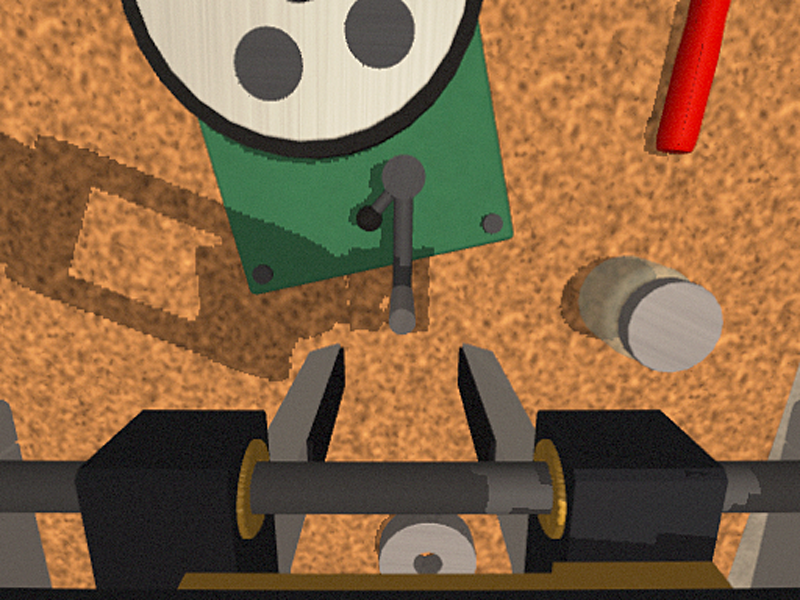

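View pics/e9.png

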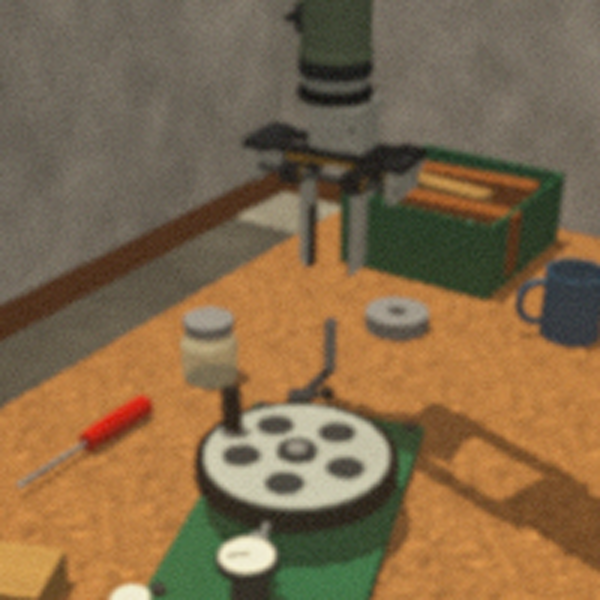

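The post is centred between the fingers at (402,322), the pivot is at (403,176), and the jar is well clear. I'll descend and push.

```bash
python3 - <<'E'
from br import *
d=optics.read_camera("wrist");print(onz(d,(402*.64,322*.64),.125),onz(d,(403*.64,176*.64),.08))
p,q=bp(-84.2,r=.073);ctrl.movel(p,feed=.1);print("down",bf(-84).round(2))
ctrl.gripper_to(.026);print(ctrl.get_obs()["opening"],bf(-84).round(2))
be=-84.2;last=0
while be>-160:
    be-=4 if be>-125 else 2
    p,q=bp(be);ctrl.movel(p,feed=.05,frame=q);ctrl.pause(.03);f=bf(be);print(round(be,1),round(bact(),2),f.round(1),end="; ")
    if abs(f[0])>13 or np.linalg.norm(f)>25: break
print(ctrl.get_obs()["clock"])
d=optics.read_camera("wrist");save(d,"w10.png")
E
```

```text
[ 0.61878487 -0.10869867  0.125     ] [ 0.61201436 -0.03569802  0.08      ]
down [-0.26  0.33 -0.32]
0.026255464223786308 [ 0.13 -0.   -0.4 ]
-88.2 -88.22 [-0.3  0.8  0. ]; -92.2 -91.84 [ 1.7  0.1 -0.9]; -96.2 -95.91 [0.7 0.2 0.5]; -100.2 -100.05 [1.  0.  0.6]; -104.2 -104.15 [1.2 0.2 0.7]; -108.2 -108.24 [1.4 0.3 1.1]; -112.2 -112.28 [ 0.1 -0.8  0.4]; -116.2 -116.31 [1.3 0.1 0.6]; -120.2 -120.29 [ 0.5 -0.4  1.5]; -124.2 -124.29 [1.5 0.3 0.2]; -128.2 -128.27 [0.8 0.  1.2]; -130.2 -130.1 [ 2.7 -0.8 -0.4]; -132.2 -132.19 [ 1.9 -0.2  0.6]; -134.2 -134.26 [ 2.  -0.4  0.8]; -136.2 -136.25 [ 1.  -1.3  0.1]; -138.2 -138.23 [ 1.5 -0.7  0.3]; -140.2 -140.21 [ 1.3 -1.4  0.8]; -142.2 -142.19 [ 2.  -1.4  1. ]; -144.2 -144.19 [ 2.  -1.2  0.9]; -146.2 -146.2 [ 1.7 -1.9  0.8]; -148.2 -147.78 [ 3.9 -2.   0. ]; -150.2 -148.55 [ 7.7 -3.6 -4.1]; -152.2 -149.12 [12.3 -3.3 -7.2]; -154.2 -149.54 [17.2 -5.2 -9.7]; 50.6667
```

View pics/w10.png

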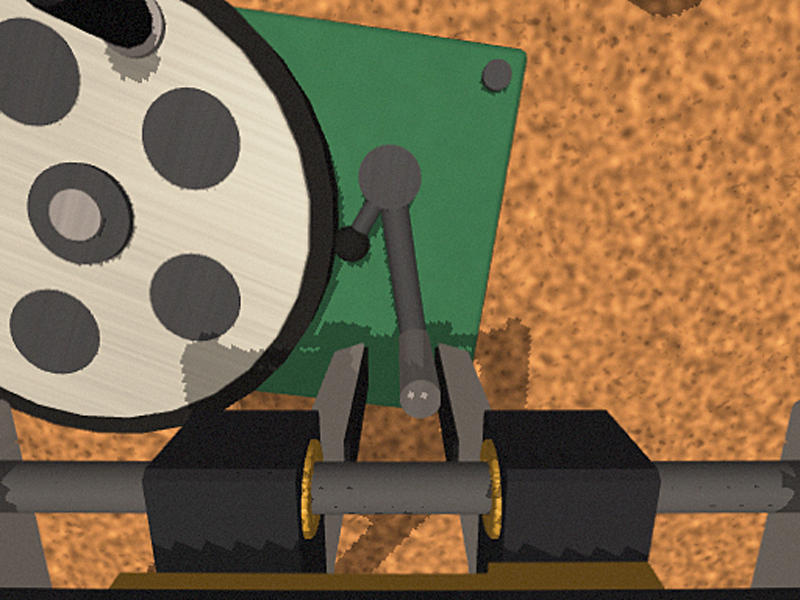

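The shoe at (352,243) is against the tyre. The force climbed to 17 N with almost no further motion, so the lever is at its stop. I'll back off, lift clear and check.

```bash
python3 - <<'E'
from br import *
for b in (-151,-148.5,-146.5): 
    p,q=bp(b);ctrl.movel(p,feed=.05,frame=q)
ctrl.pause(.1);print(bact(),bf(-147).round(2))
ctrl.gripper_to(.036)
e=ctrl.get_obs()["ee_pos"];ctrl.movel([e[0],e[1],.22],feed=.15)
q=BASE.as_quat();ctrl.move_pose([0.5,0.03,0.38],q);ctrl.pause(.2)
d=optics.read_camera("wrist");save(d,"w11.png");save(d,"w12.png",(150,50,390,230))
np.savez("w11.npz",**{k:np.array(v) for k,v in d.items()})
print(ctrl.get_obs()["clock"])
E
```

```text
-147.4830438259095 [0.3  0.27 0.09]
53.925
```

View pics/w12.png

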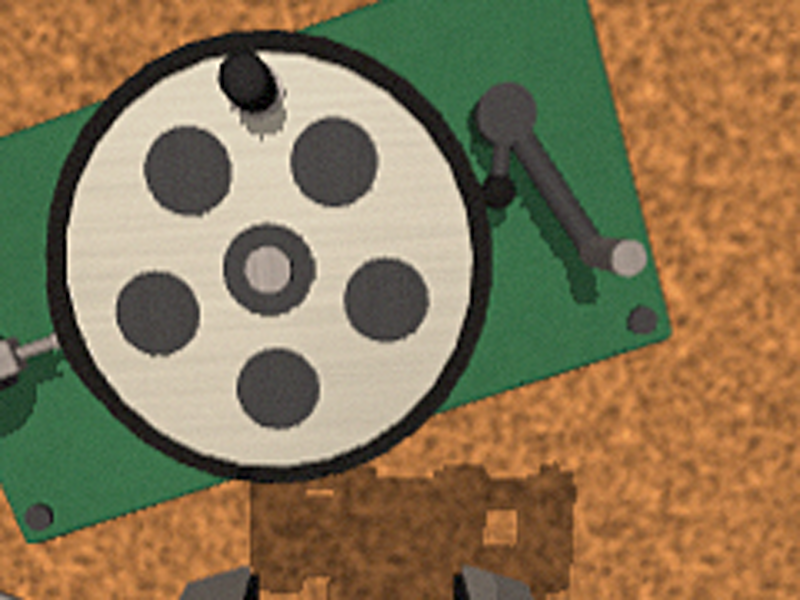

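The shoe at (497,190) is against the tyre, and the bump appears to be at the tip. I'll measure the knob angle, lever angle and bump.

```bash
python3 - <<'E'
from h import *
d=dict(np.load("w11.npz"));d["k1"]=float(d["k1"])
g=lambda x,y,z:onz(d,(x/3.3333+150,y/3.3333+50),z)
a=lambda v:np.degrees(np.arctan2(v[1],v[0]))
hub=g(269,270,.082);kn=g(246,81,.125);po=g(629,257,.125);pv=g(506,113,.08);tip=g(56,342,.063)
print(hub,"knob",kn,a(kn-hub),"lever",a(po-pv),np.linalg.norm((po-pv)[:2]),"tip",a(tip-hub))
T=d["world_to_cam"];k,D=K(d)
r=np.arange(.085,.112,.0003);th=np.radians(np.arange(0,360,1))
for nm,d in (("w.npz",None),("w11.npz",None)):
    d=dict(np.load(nm));d["k1"]=float(d["k1"]);T=d["world_to_cam"]
    X=hub[0]+np.cos(th)[:,None]*r;Y=hub[1]+np.sin(th)[:,None]*r
    P=np.stack([X,Y,np.full_like(X,.076)],-1).reshape(-1,3)
    uv=cv2.projectPoints(P,cv2.Rodrigues(T[:3,:3])[0],T[:3,3],k,D)[0].reshape(len(th),len(r),2).astype(np.float32)
    im=cv2.remap(d["image"],uv[...,0],uv[...,1],cv2.INTER_LINEAR)
    dark=im.max(2)<60
    rr=[]
    for i in range(360):
        n=30
        while n<len(r) and dark[i,n]: n+=1
        rr.append(r[n-1]*1e3)
    np.save(nm+".rr.npy",rr)
b0=np.load("w.npz.rr.npy");b1=np.load("w11.npz.rr.npy")
df=b0-b1; i=np.arange(360)
for c in (268,109):
    s=slice(c-30,c+31); w=abs(df[s]);w=np.where((w>.7)&(w<4),w,0);print(c,df[c-24:c+25:3].round(1),(i[s]*w).sum()/w.sum())
E
```

```text
[0.54517363 0.06738799 0.082     ] knob [0.61861963 0.07107202 0.125     ] 2.8715305808535843 lever -142.40588897466225 0.0729236137288865 tip 108.47423803676898
268 [  0.3   0.6   0.9   1.2   1.8   2.4   2.4   2.7   2.7   2.4   3.    1.8
   1.2   0.6 -12.3 -13.5  -0.6] 266.13274336283183
109 [ 0.   0.  -0.3 -1.2 -1.5 -2.1 -2.1 -2.1 -2.1 -2.1 -2.4 -1.8 -1.5 -0.6
  0.   0.6  0.3] 108.13888888888889
```

```bash
python3 - <<'E'
from h import *
save(optics.read_camera("scene"),"s13.png")
E
```

```text
(no output)
```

View pics/s13.png

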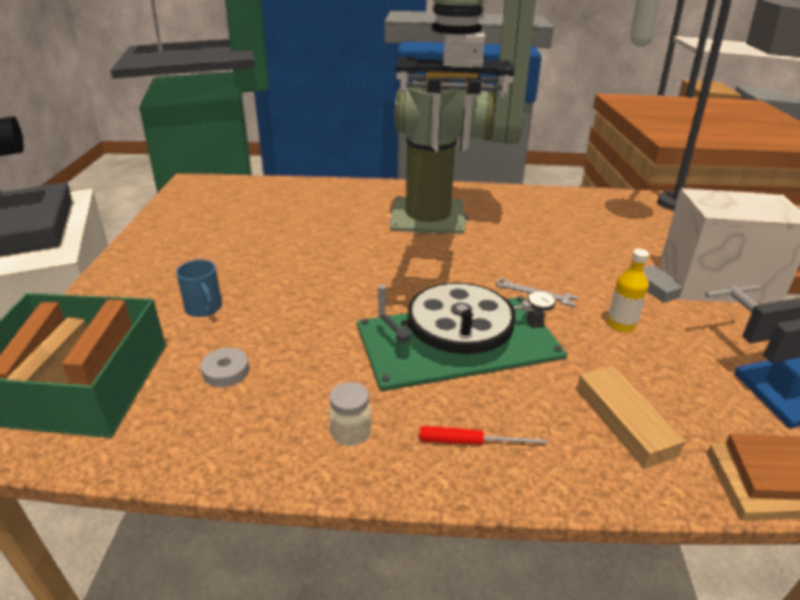

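The other objects are at the same pixels as at the start: mug (199,288), collar (225,367), jar (350,412), glue (630,292). The post is now at (382,300), and the robot is clear of everything.

```bash
python3 -c "
from workcell import ctrl
print(ctrl.get_obs()['clock']);ctrl.job_done()"
```

```text
53.975
the job is handed in; nothing more can be done
```

The wheel is stopped with the high spot on the gauge tip, and the brake lever was pushed home against its stop. I handed the job in at 54.0 s, under the 72 s limit.

**Finding the high spot:** I turned the wheel slowly by the knob with the fingers caging it loosely, about 0.9 mm of slack and no firm squeeze. I felt the drag rise and fall in one sweep each way. Matching the two sweeps put the top of the high spot at a knob angle of 2.6°; the centroid of the drag gave 2.9°.

**Final check of the wheel:** After the brake was on and the gripper clear, the camera put the knob at 2.9°. It showed the bump centred at 108.1° against the gauge tip at 108.5°, so all the checks agree to within about half a degree.

**Brake:** I pushed the lever until the force reached 17 N with almost no further motion. It sprang back about 2° when let go, and the picture shows the shoe against the tyre. The total travel was about 1.01 rad, which fits being fully home, but I could not read the lever's absolute angle because its starting angle was unknown.

**Other observations:**
- **Stick-slip:** in the last degree of turning, the drag at the knob rose to about 10 N in stick-slip, more than the 5 to 6 N felt in the sweeps. I made one small correction for this before releasing the knob.
- **Bench:** the other objects look unmoved in the final scene picture. The robot never aimed at the gauge and ended clear of everything.

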